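Find the pitch of a cake-stand spindle with gauge leaves

TASK

A new nut has to be ordered for the threaded spindle of an adjustable cake stand, lying in the grey gauge stand. Find by meshing them from above, one at a time between the guide rails, which of the two gauge leaves in the rack has the same pitch, and leave that leaf standing in the stand, fully seated in the thread, with the other one standing in a slot of the rack. The spindle lies on springs: press lightly and never force it down to its stop, and do not disturb the jam jar and the tin.

Things in the scene. Friction and masses are not known exactly. Their poses are not given: they have to be found in the camera images.
- stand: grey gauge stand fixed to the counter, plate 164 x 90 x 12 mm. Origin: middle of its underside, z up, x along the spindle's axis. Over the spindle two aluminium guide rails, 50 mm long along x, leave a gap of 18 mm (y -9 to 9 mm) with flared lips; they reach from 60 to 77 mm above the counter. A leaf is put in between them from above, its length along x.
- stand_mid (a point): point half-way between the rails, on the top line of the crests of the brass spindle in the stand (58 mm above the counter). Thread 36 mm across, about 100 mm long; grooves 5 mm wide at the mouth, 4 mm at the root, 6 mm deep; pitch 12 or 15 mm. Pitch, and where the grooves lie along x, change each time and are not told: up to one pitch of sliding finds them.
- rack: wooden leaf rack fixed to the counter, block 100 x 130 x 20 mm; origin at the middle of its underside, on the counter. Two blind slots, 76 mm along its x, 20 mm along its y, 14 mm deep (slot floor 6 mm above the counter), centred at y = -37.5 and +37.5 mm.
- leaf_1_centre (a point): middle of a gauge leaf, 32 mm above its tooth tips. It starts upright in a rack slot, teeth down, on the slot floor. 66 mm long (x), 14 mm thick (y), 63.5 mm tall. Fully seated in the thread, the blade rests on the crests: this point is then 84.5 mm above the counter. A leaf that does not mesh rides on its tooth tips, 5.5 mm higher.
- leaf_1: the same leaf; origin under the middle of the tooth tips. Aluminium blade 66 x 14 x 24 mm, below it rounded teeth 3 mm wide, 5.5 mm long; above it a green handle tab 42 x 14 x 34 mm, held across its thickness. About 90 g. The leaves differ only in tooth pitch (12 and 15 mm, 5 teeth each); one fits the spindle in the stand, not told which.
- leaf_2_centre (a point): middle of a gauge leaf, 32 mm above its tooth tips. It starts upright in a rack slot, teeth down, on the slot floor. 66 mm long (x), 14 mm thick (y), 63.5 mm tall. Fully seated in the thread, the blade rests on the crests: this point is then 84.5 mm above the counter. A leaf that does not mesh rides on its tooth tips, 5.5 mm higher.
- leaf_2: the same leaf; origin under the middle of the tooth tips. Aluminium blade 66 x 14 x 24 mm, below it rounded teeth 3 mm wide, 5.5 mm long; above it a green handle tab 42 x 14 x 34 mm, held across its thickness. About 90 g. The leaves differ only in tooth pitch (12 and 15 mm, 5 teeth each); one fits the spindle in the stand, not told which.
- spindle_a_rod (a joint): how far one of two spindles (one lies in the stand, the other on a board at the right; which is which changes) is pressed down on its preloaded springs, m: 0 = up, 0.008 = stop. It stays at 0 below 4 N of push, then yields 1 mm for each further 1 N
- spindle_b_rod (a joint): how far one of two spindles (one lies in the stand, the other on a board at the right; which is which changes) is pressed down on its preloaded springs, m: 0 = up, 0.008 = stop. It stays at 0 below 4 N of push, then yields 1 mm for each further 1 N
- jam_jar: bystander: dark red jam jar, 54 x 54 x 70 mm, loose, between rack and stand; origin at the middle of its underside
- tin: bystander: dark green round tin, 69 mm across, 42 mm high, loose, left of the stand; origin at the middle of its underside
Things that resemble listed ones, but are neither listed nor needed, are in the scene too. What is shaped like the leaf_1 but black, blue or red is not meant.

How it is judged (in metres and radians):
At the end, for the whole second after the job is handed in: One leaf stands between the rails, within 20 mm of their middle, fully meshed (centre below 87 mm; 84.5 seated, 90 riding on the crests), tilt under 0.3 rad; the other stands in a rack slot (centre below 44 mm, tilt under 0.35 rad); all at rest (((z of leaf_1_centre in the frame of stand between 0.078 and 0.087 m and y of leaf_1_centre in the frame of stand between -0.012 and 0.012 m and x of leaf_1_centre in the frame of stand between -0.02 and 0.02 m and angle between leaf_1_centre's own z axis and vertical below 0.3 rad and z of leaf_2_centre in the frame of rack between 0.03 and 0.044 m and x of leaf_2_centre in the frame of rack between -0.02 and 0.02 m and y of leaf_2_centre in the frame of rack between -0.058 and 0.058 m and angle between leaf_2_centre's own z axis and vertical below 0.35 rad) or (z of leaf_2_centre in the frame of stand between 0.078 and 0.087 m and y of leaf_2_centre in the frame of stand between -0.012 and 0.012 m and x of leaf_2_centre in the frame of stand between -0.02 and 0.02 m and angle between leaf_2_centre's own z axis and vertical below 0.3 rad and z of leaf_1_centre in the frame of rack between 0.03 and 0.044 m and x of leaf_1_centre in the frame of rack between -0.02 and 0.02 m and y of leaf_1_centre in the frame of rack between -0.058 and 0.058 m and angle between leaf_1_centre's own z axis and vertical below 0.35 rad)) and linear speed of each of leaf_1, leaf_2 below 0.02 m/s); the robot touches nothing.
It fails at once if the spindle is forced down to its stop (more than 7 mm of its 8 mm spring travel) (value of joint any of spindle_a_rod, spindle_b_rod above 0.007 m).
It fails at once if a bystander is pushed more than 25 mm or knocked over (distance of any of jam_jar, tin from where it was at the start of the episode above 0.025 m or angle between any of jam_jar, tin's own z axis and vertical above 0.4 rad).
It also fails if it takes over 72 s, if anything falls off the work surface, if the arm or the gripper's body presses on something with over 40 N, if the wrist force passes 120 N, or if a joint passes its speed limit or range.

ROBOT

A 6-joint arm with a two-finger parallel gripper is mounted at the origin on a cart in front of the work surface, level with it; the furniture and walls round the work are solid. World frame = base frame: x ahead of the robot, y to its left, z up, the work surface at z = 0. Lengths are in mm, angles in rad, forces in N, time in s.
With the tool pointing down it reaches from about 375 to 925 mm from the base axis. Payload 5.7 kg.
Tool frame: the origin (TCP) lies on the centre line of the jaws, within the pads' length; the fingertips stand 8 mm ahead of it and the grasp point (between the pads) lies 11 mm behind it; z points along the fingers, y is the direction in which the jaws open and shut (so a half turn about z gives the same grasp; the last joint's range is limited). The gripper opens to 88 mm and grips with 3 to 60 N. Pads are 20 mm wide; open, the fingers measure 115 mm over their backs; the gripper's body (75 mm by 178 mm) begins 61 mm behind the grasp point.
Start: joints at [1.041, 0.359, 1.51, -0, 1.272, -0.115], TCP at [241.794, 549.089, 230.623] pointing down, gripper open.
Joint ranges: [-2.97, 2.97], [-1.01, 2.36], [0.21, 2.38], [-0.96, 4.11], [0.2, 2.71], [-2.98, 2.98]. Speed limits (rad/s): [2.39, 2.39, 3.14, 3.14, 3.14, 3.14].

INTERFACE

Orientations are given as a unit quaternion [x, y, z, w].
In Python, from plant import get_obs, get_image, camera_model, hand_in gives the robot as it stands.
- The arm moves only by the tool drive_tool, never from a script. Its argument "steps" is one flat list of numbers, 4 for each row, row after row: the shift along the world's x, y, z in mm, then the turn about the world's z in degrees. In form: [tx, ty, tz, twist, tx, ty, tz, twist, ...]. A call has 1 to 8 rows; each row shifts and turns the commanded pose from where the row before left it; what a row does not reach is not made up. A row lasts 1/8 s, in which the tool goes at most 62.5 mm and 10.7 degrees, less where a joint would pass 70% of its speed; a pose out of reach is approached as far as the arm can. A call with a gripper value outside its range is refused whole. "grip" is the finger opening in mm, from 0 to 87.8, set as the call begins (left out, the last holds). The fingers move at their own pace and stop on an object; the grip force is fixed at half the most. Time passes only in rows, so rows that do not move let the fingers close. It gives the time, the measured TCP pose, the force and the opening at its end, in the units of the state.
- get_obs(): the state, without advancing time (a new reading comes with each control period).
- get_image(name): name is "side" or "top" or "wrist"; returns the picture (420x560x3 uint8, red, green, blue); there is no depth.
- camera_model(name): a dict with "mtx" (3x3 intrinsics, pixels), "k1" (the pictures are not rectified: a ray, as slopes to the right and down, at radius r is drawn at 1 + k1 r^2 times it, then the intrinsics apply), "rvec" (rotation vector, rad) and "tvec" (3), from world to camera coordinates, as OpenCV has them; the wrist camera has in their place "T_tool_cam" (4x4, takes a point from camera to tool coordinates, whose origin is the TCP and whose axes are the flange's). Camera axes: x right, y down, z forward; pixel columns grow to the right and rows downward; lengths in mm; the calibration is good to about 2 mm. A picture is of the moment at which its call begins: read the wrist's pose just before it. camera_model takes no time and is no camera call.
- hand_in(): hands the job in, once; it reports no verdict.
The state is a dict: "t": time; "joint_pos": joint angles; "dq": joint speeds; "effort": joint torques, N m; "ee_pos": TCP position; "eef_rot": TCP orientation; "force": force on the tool from outside, world axes, zero at the start; "ft_torque": the same for the moment, N m; "width": opening from 0.0 (shut) to 1.0 (fully open).
Only numpy, scipy, OpenCV 4.12 (cv2) and the standard library are available. Lean on these libraries where they do the work, as an engineer would, in place of code of your own. Each camera call takes 0.05 s, during which the arm holds its last target. There are 200 camera calls.

## Working session

There is one attempt and no reset: what is moved stays moved. The work goes in short steps, Python scripts to look and compute and a tool call to move; the robot and the scene stay as the last step left them, time stands still between calls to the robot, and variables do not carry over. Pictures are saved under pics/ and viewed, about 8 in all and at most 12, crops included, and the job is handed in when it is done.

Besides the shell and the picture viewer there is one more tool, called after "Call:" as name(argument=value, ...) on one line, values as JSON. drive_tool: Moves the arm, as the interface text tells. Its arguments: {"type":"object","properties":{"steps":{"type":"array"},"grip":{"type":"number"}},"required":["steps"]}

```bash
mkdir -p pics; cat > h.py <<'E'
import numpy as np, cv2
from plant import get_obs, get_image, camera_model, hand_in
from scipy.spatial.transform import Rotation as R
def cam(name,obs=None):
    c=camera_model(name); K=np.array(c["mtx"],float)
    if "rvec" in c:
        Rm=R.from_rotvec(np.ravel(c["rvec"])).as_matrix(); t=np.ravel(c["tvec"])
    else:
        T=np.array(c["T_tool_cam"]); o=obs or get_obs()
        W=np.eye(4); W[:3,:3]=R.from_quat(o["eef_rot"]).as_matrix(); W[:3,3]=o["ee_pos"]
        M=np.linalg.inv(W@T); Rm=M[:3,:3]; t=M[:3,3]
    return K,c["k1"],Rm,t
def at_z(C,u,v,z):
    K,k,Rm,t=C; d=np.linalg.inv(K)@[u,v,1]; x=d[:2].copy()
    for _ in range(20): x=d[:2]/(1+k*(x@x))
    r=Rm.T@[x[0],x[1],1]; o=-Rm.T@t
    return o+r*(z-o[2])/r[2]
def proj(C,p):
    K,k,Rm,t=C; q=Rm@np.array(p,float)+t; x=q[:2]/q[2]; x=x*(1+k*(x@x)); return (K@[x[0],x[1],1])[:2]
def save(name,fn):
    im=get_image(name); cv2.imwrite("pics/"+fn,im[:,:,::-1]); return im
E
python3 - <<'E'
from h import *
o=get_obs(); print(o)
for n in("top","side"):
    im=save(n,n+"0.png"); C=cam(n); print(n,-C[2].T@C[3])
print(camera_model("wrist"))
E
```

```text
{'t': 0.0, 'joint_pos': array([ 1.04087585e+00,  3.59497957e-01,  1.51138441e+00,  8.00988581e-07,
        1.27252958e+00, -1.15087761e-01]), 'dq': array([-0.00048733,  0.00026116, -0.00083956, -0.0004289 , -0.0012113 ,
       -0.00193486]), 'effort': array([-1.18351381e-03, -5.15346336e+01, -2.70736474e+01,  6.69943588e-02,
        3.47962102e-02, -1.66167574e-04]), 'ee_pos': array([241.4854267 , 548.53546128, 229.83207027]), 'eef_rot': array([ 2.05932355e-01,  9.78565806e-01, -8.62627790e-04, -2.88668558e-04]), 'force': array([ 0.33071984,  0.02034926, -0.29495402]), 'ft_torque': array([0.04871916, 0.03311532, 0.01596243]), 'width': 0.9972843187869264}
top [-554.71945883  -87.67752194 1443.59197631]
side [  359.46516408 -1078.97060783   902.11634658]
{'mtx': array([[341.67211302,   0.        , 280.14512076],
       [  0.        , 341.67211302, 212.39417858],
       [  0.        ,   0.        ,   1.        ]]), 'k1': -0.07240528176436749, 'T_tool_cam': array([[ 9.10961702e-04, -9.62248419e-01, -2.72171179e-01,
         7.57311045e+01],
       [ 9.99999572e-01,  8.33303442e-04,  4.00910903e-04,
         5.53116882e-01],
       [-1.58974702e-04, -2.72171427e-01,  9.62248767e-01,
        -1.53228967e+02],
       [ 0.00000000e+00,  0.00000000e+00,  0.00000000e+00,
         1.00000000e+00]])}
```

View pics/top0.png

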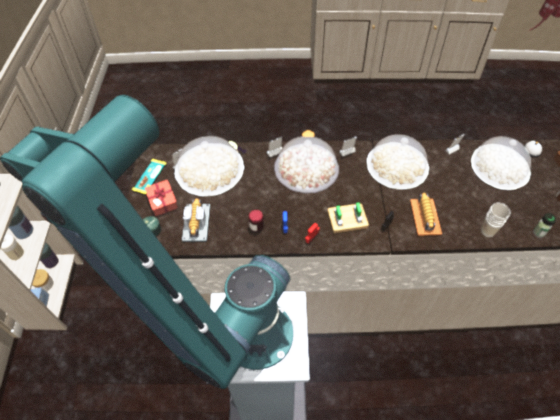

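View pics/side0.png

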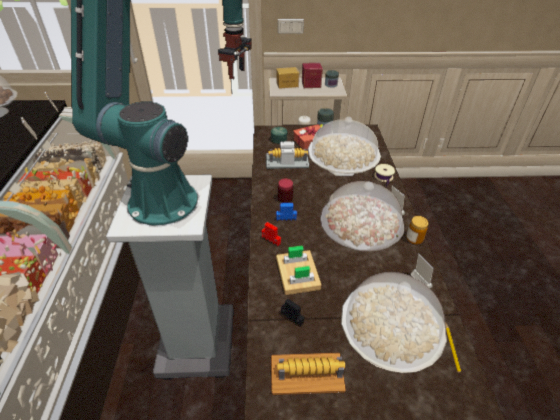

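The top view shows the rack at about (348,217), with green leaves at (339,215) and (358,211). The grey stand is at (196,220), the jar at (256,221) and the tin at (151,226). The blue (285,221), red (312,233) and black (388,220) leaves are decoys, and the spindle on the orange board (428,213) is the other one. I'll measure these in an enlarged crop.

```bash
python3 - <<'E'
from h import *
C=cam("top")
for n,u,v,z in[("rack",348,217,20),("lL",339,213,69),("lR",358,210,69),("stand",196,220,12),("jar",256,216,70),("tin",151,226,42)]: print(n,at_z(C,u,v,z).round())
C=cam("side")
for n,u,v,z in[("l1",296,251,69),("l2",302,271,69),("stand",288,160,12),("jar",286,184,70),("tin",279,134,42)]: print(n,at_z(C,u,v,z).round())
t=cv2.imread("pics/top0.png");s=cv2.imread("pics/side0.png")
f=lambda i,x,y:cv2.resize(i[y:y+66,x:x+88],(400,300),interpolation=cv2.INTER_CUBIC)
cv2.imwrite("pics/c.png",np.vstack([np.hstack([f(t,305,185),f(t,145,190)]),np.hstack([f(s,255,238),f(s,245,122)])]))
E
```

```text
rack [ 442. -330.   20.]
lL [ 426. -290.   69.]
lR [ 438. -361.   69.]
stand [445. 239.  12.]
jar [418.  10.  70.]
tin [401. 397.  42.]
l1 [ 437. -307.   69.]
l2 [ 448. -380.   69.]
stand [443. 227.  12.]
jar [423.  -0.  70.]
tin [412. 373.  42.]
```

View pics/c.png

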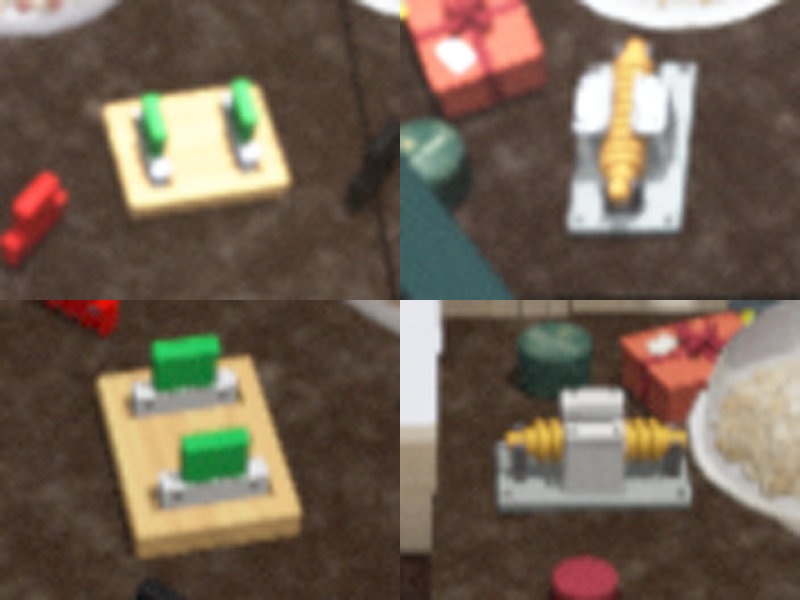

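Both green leaves stand in the yellow rack, and nothing else is green and leaf-shaped. The stand lies with its spindle close to world x. I'll go over the stand for a close look first, since it is on the way.

Call:
drive_tool(steps=[34,-52,0,4,34,-52,0,4,34,-52,0,4,34,-52,0,4,34,-52,0,4,34,-52,0,4,0,0,0,0])

```text
t: 0.98
ee_pos: [447.9, 233.7, 230.4]
eef_rot: [0.001, 1.0, -0.001, 0.0]
force: [-0.2, 1.0, 0.1]
width: 0.998
```

```bash
python3 - <<'E'
from h import *
o=get_obs(); print(o["t"],o["ee_pos"],o["eef_rot"],o["force"])
np.save("o1.npy",o,allow_pickle=True)
im=save("wrist","w1.png")
C=cam("top")
for x,y,z in[(103,105,20),(262,85,20),(290,182,20),(133,205,20)]: print(at_z(C,305+x/4.545,185+y/4.545,z).round())
E
```

```text
0.975 [447.90711371 233.6750763  230.42107831] [ 6.62248298e-04  9.99999597e-01 -5.67999998e-04  2.12463757e-04] [-0.24612751  0.96793669  0.11764015]
[ 484. -257.   20.]
[ 502. -392.   20.]
[ 404. -403.   20.]
[ 384. -274.   20.]
```

View pics/w1.png

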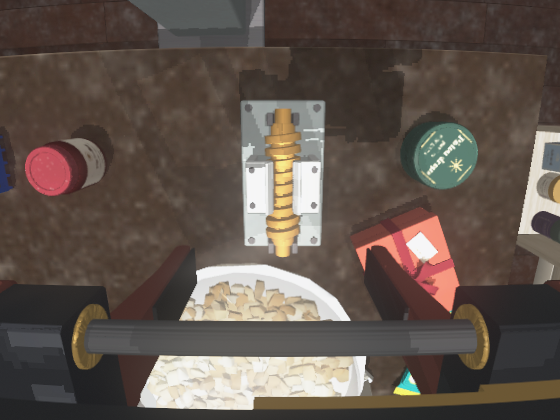

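Directly over the stand, the plate corners are (242,101), (325,101), (320,246) and (244,246), and the rails run over rows 160–213. The jar is at (65,165) and the tin at (440,155). I'll enlarge the spindle and measure it.

```bash
python3 - <<'E'
from h import *
o=np.load("o1.npy",allow_pickle=True).item(); C=cam("wrist",o)
for u,v in[(242,101),(325,101),(320,246),(244,246)]: print(at_z(C,u,v,12).round(1))
im=cv2.imread("pics/w1.png")[95:265,230:335]
cv2.imwrite("pics/w1c.png",cv2.resize(im,None,fx=3.5,fy=3.5,interpolation=cv2.INTER_CUBIC))
E
```

```text
[356.9 194.8  12. ]
[356.9 281.4  12. ]
[518.4 280.9  12. ]
[518.4 192.4  12. ]
```

View pics/w1c.png

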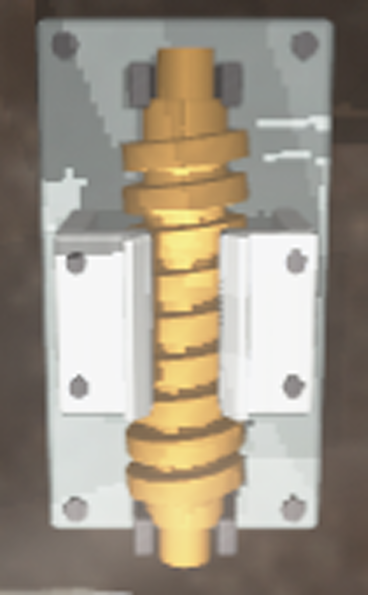

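```bash
python3 - <<'E'
from h import *
o=np.load("o1.npy",allow_pickle=True).item(); C=cam("wrist",o)
for y in(224,272,314,355,395): print(at_z(C,230+187/3.5,95+y/3.5,58).round(1))
print("rails",[at_z(C,230+x/3.5,95+y/3.5,77).round(1) for x,y in((55,232),(148,236),(220,236),(318,232),(62,412),(310,412),(130,414),(240,412))])
E
```

```text
[412.  237.7  58. ]
[425.1 237.8  58. ]
[436.8 237.8  58. ]
[448.5 237.8  58. ]
[460.1 237.8  58. ]
rails [array([411.7, 203.7,  77. ]), array([412.7, 227.6,  77. ]), array([412.7, 246. ,  77. ]), array([411.7, 271.1,  77. ]), array([459.6, 204.3,  77. ]), array([459.6, 270.5,  77. ]), array([460.2, 222.5,  77. ]), array([459.6, 251.8,  77. ])]
```

Call:
drive_tool(steps=[0,-62,0,0,0,-62,0,0,0,-62,0,0,0,-62,0,0,0,-62,0,0,0,-62,0,0,0,-62,0,0,0,-62,0,0])

```text
t: 2.02
ee_pos: [446.2, -259.0, 230.5]
eef_rot: [-0.003, 1.0, 0.0, 0.0]
force: [1.0, 0.4, 0.6]
width: 0.999
```

Call:
drive_tool(steps=[0,-62,0,-7,0,0,0,0])

```text
t: 2.28
ee_pos: [446.8, -323.5, 230.3]
eef_rot: [0.061, 0.998, -0.001, 0.0]
force: [-0.4, 0.5, 0.3]
width: 1.001
```

```bash
python3 - <<'E'
from h import *
o=get_obs(); print(o["t"],o["ee_pos"],o["eef_rot"],o["force"])
np.save("o2.npy",o,allow_pickle=True)
im=save("wrist","w2.png")
E
```

```text
2.275 [ 446.78282052 -323.52402427  230.29823547] [ 6.08720466e-02  9.98145368e-01 -5.30095681e-04  3.69248428e-04] [-0.40906156  0.48977288  0.28297772]
```

View pics/w2.png

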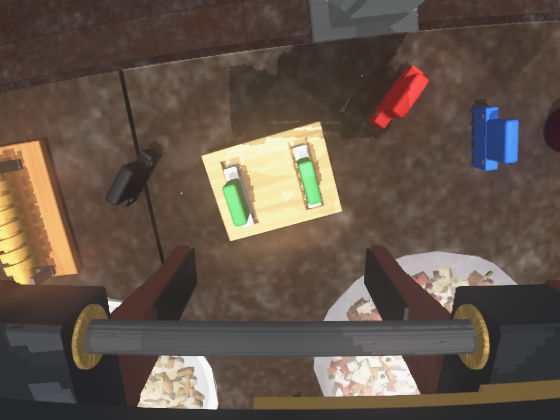

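The rack sits at (270,182), rotated about 15° in the image. The green tabs are at (236,202) and (309,183). The groove spacing in the stand reads about 11.7 mm, so the pitch is probably 12. Next I'll measure the leaves.

```bash
python3 - <<'E'
from h import *
o=np.load("o2.npy",allow_pickle=True).item(); C=cam("wrist",o)
p=np.array([at_z(C,u,v,20) for u,v in[(203,156),(320,123),(341,211),(231,241)]]); print(p.round(1),p.mean(0).round(1))
y=p[1]-p[0]+p[2]-p[3]; x=p[3]-p[0]+p[2]-p[1]; print(np.degrees([np.arctan2(x[1],x[0]),np.arctan2(-y[0],y[1])]),np.hypot(*x[:2])/2,np.hypot(*y[:2])/2)
im=cv2.imread("pics/w2.png"); h=cv2.cvtColor(im,cv2.COLOR_BGR2HSV)
m=cv2.inRange(h,(45,130,140),(75,255,255)); n,l,s,c=cv2.connectedComponentsWithStats(m)
for i in range(1,n):
    if s[i,4]>60:
        q=np.argwhere(l==i)[:,::-1]; w=np.array([at_z(C,*t,69.5)[:2] for t in q],np.float32)
        print(s[i],c[i].round(),cv2.minAreaRect(w))
print("angle jaws",R.from_quat(o["eef_rot"]).as_matrix()[:2,1])
E
```

```text
[[ 402.5 -399.9   20. ]
 [ 383.7 -273.5   20. ]
 [ 480.7 -259.    20. ]
 [ 501.  -385.5   20. ]] [ 442.  -329.5   20. ]
[8.40957212 8.79127861] 98.81378254356774 127.96172728113036
angle jaws [0.12151869 0.99258863]
```

```bash
python3 - <<'E'
from h import *
o=np.load("o2.npy",allow_pickle=True).item(); C=cam("wrist",o)
im=cv2.imread("pics/w2.png"); h=cv2.cvtColor(im,cv2.COLOR_BGR2HSV); print(h[205,236],h[190,309])
m=cv2.inRange(h,(50,120,150),(72,255,255)); m[260:]=0; n,l,s,c=cv2.connectedComponentsWithStats(m)
for i in range(1,n):
    if s[i,4]>50: print(s[i],c[i].round())
for p in((436.4,-292.4,69.5),(447.6,-366.6,69.5)): print(proj(C,p))
for u,v in((236,202),(309,183)): print(at_z(C,u,v,66))
E
```

```text
[ 64 102 240] [ 63  99 241]
[310.98312954 184.06890059]
[234.3850654  204.84719361]
[ 445.84438461 -365.2120889    66.        ]
[ 435.87517773 -293.92793119   66.        ]
```

The geometry agrees: rack centre is (442,-329.5) with yaw 8.6°, and the leaves are at (436,-293) and (447,-366). The left one comes first.

Call:
drive_tool(steps=[-5.2,15.2,-50,7.8,-5.2,15.2,-50,7.8,0,0,0,0], grip=50)

```text
t: 2.7
ee_pos: [432.5, -284.7, 127.7]
eef_rot: [-0.078, 0.997, 0.004, -0.003]
force: [0.3, 0.3, 0.6]
width: 0.7
```

```bash
python3 - <<'E'
from h import *
o=get_obs(); print(o["ee_pos"],R.from_quat(o["eef_rot"]).as_matrix()[:2,1])
im=save("wrist","w3.png");C=cam("wrist",o)
for p in((436.2,-293,69.5),(436.2,-293,35)): 
    print(proj(C,p)); cv2.circle(im,tuple(int(a) for a in proj(C,p)),2,(255,0,255),-1)
cv2.imwrite("pics/w3.png",im[:,:,::-1])
E
```

```text
[ 432.52104242 -284.69329903  127.72430216] [-0.15585065  0.98774759]
[264.17253518 238.89130197]
[265.86668009 223.30988834]
```

View pics/w3.png

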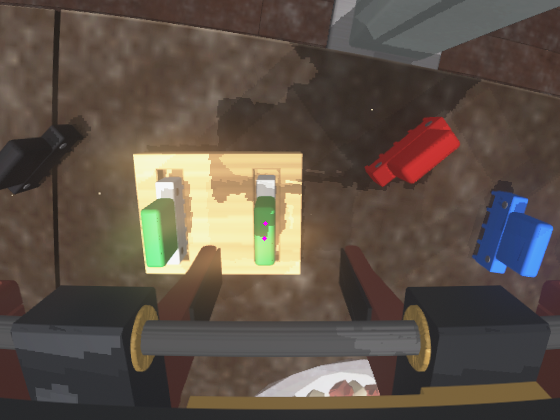

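The rack is now square to the tool, and the projected tab centre (264,239) falls on the left leaf's tab. I'll let the arm settle before descending.

Call:
drive_tool(steps=[0,0,0,0,0,0,0,0])

```text
t: 3.0
ee_pos: [437.0, -291.7, 132.6]
eef_rot: [-0.077, 0.997, -0.002, 0.001]
force: [-0.5, -0.1, 0.5]
width: 0.57
```

Call:
drive_tool(steps=[-0.8,-1.3,-30,0,0,0,-30,0,0,0,-20,0,0,0,-8,0,0,0,0,0,0,0,0,0])

```text
t: 3.75
ee_pos: [435.3, -292.5, 43.6]
eef_rot: [-0.077, 0.997, -0.001, 0.001]
force: [0.4, 0.1, 0.1]
width: 0.569
```

Call:
drive_tool(steps=[0,0,0,0,0,0,0,0,0,0,0,0,0,0,0,0], grip=5)

```text
t: 4.25
ee_pos: [434.7, -291.9, 42.7]
eef_rot: [-0.077, 0.997, -0.0, 0.0]
force: [1.1, 0.9, 0.3]
width: 0.159
```

Call:
drive_tool(steps=[0,0,15,0,0,0,40,0,0,0,52,0,0,55,0,-3,0,62,0,-3,0,62,0,-3,0,62,0,0,0,62,0,0])

```text
t: 5.25
ee_pos: [434.3, 13.1, 150.6]
eef_rot: [0.002, 1.0, 0.0, 0.0]
force: [-0.2, -0.6, -0.9]
width: 0.156
```

Call:
drive_tool(steps=[0,62,0,0,0,62,0,0,0,60,0,0,0,30,0,0,0,10,0,0,0,0,0,0,0,0,0,0])

```text
t: 6.12
ee_pos: [434.4, 234.0, 149.7]
eef_rot: [0.002, 1.0, -0.0, -0.0]
force: [1.5, 0.7, 0.1]
width: 0.157
```

```bash
python3 - <<'E'
from h import *
o=get_obs(); print(o["t"],o["ee_pos"],o["eef_rot"],o["force"],o["width"])
np.save("o4.npy",o,allow_pickle=True)
im=save("wrist","w4.png");s=save("side","s4.png")
a=cv2.resize(im[80:350,130:430],(450,405)); 
C=cam("side"); u,v=proj(C,o["ee_pos"]).astype(int); print(u,v)
b=cv2.resize(s[v-40:v+50,u-40:u+36],(342,405),interpolation=cv2.INTER_CUBIC)
cv2.imwrite("pics/m4.png",np.hstack([a,b])[:,:,::-1])
E
```

```text
6.125 [434.43935596 233.96367574 149.71859023] [ 1.96950514e-03  9.99997986e-01 -3.22200452e-04 -2.11799351e-04] [1.47304939 0.70132736 0.14119912] 0.1569136515643524
286 127
```

View pics/m4.png

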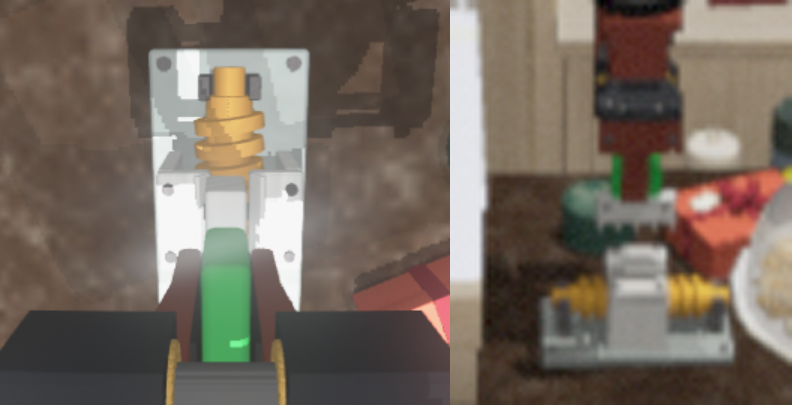

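```bash
python3 - <<'E'
from h import *
o=np.load("o4.npy",allow_pickle=True).item(); C=cam("wrist",o)
f=lambda x,y,z:at_z(C,130+x/1.5,80+y/1.5,z).round(1)
print("holes",f(168,189,77),f(291,189,77),f(171,256,77),f(289,256,77))
print("plate",f(149,50,12),f(309,50,12))
tip=o["ee_pos"][2]-36.7
print("blade top near edge",f(206,180,tip+29.5),f(246,180,tip+29.5), "tab top",f(203,300,tip+63.5),f(250,300,tip+63.5))
E
```

```text
holes [418.3 209.   77. ] [418.5 265.1  77. ] [451.1 209.3  77. ] [451.3 265.2  77. ]
plate [356.4 193.4  12. ] [356.6 281.3  12. ]
blade top near edge [398.2 229.  142.5] [398.2 241.9 142.5] tab top [423.5 229.1 176.5] [423.6 241.9 176.5]
```

Call:
drive_tool(steps=[2,1.7,0,0,0,0,-25,0,0,0,-14,0,0,0,-5,0,0,0,-5,0,0,0,0,0])

```text
t: 6.98
ee_pos: [436.6, 236.9, 100.6]
eef_rot: [0.001, 1.0, -0.0, -0.0]
force: [-0.0, 0.1, -0.2]
width: 0.159
```

Call:
drive_tool(steps=[0,0,-2,0,0,0,-1,0,0,0,-1,0,0,0,0,0])

```text
t: 7.48
ee_pos: [436.6, 236.9, 96.6]
eef_rot: [0.001, 1.0, -0.0, -0.0]
force: [0.5, -0.1, -1.2]
width: 0.161
```

Call:
drive_tool(steps=[0,0,-1,0,0,0,-0.5,0,0,0,-0.5,0,0,0,0,0])

```text
t: 7.98
ee_pos: [436.6, 236.9, 94.6]
eef_rot: [0.001, 1.0, -0.0, -0.0]
force: [-0.6, -0.5, -0.8]
width: 0.154
```

Call:
drive_tool(steps=[0,0,-0.5,0,0,0,-0.5,0,0,0,0,0,0,0,0,0])

```text
t: 8.48
ee_pos: [436.6, 236.9, 93.7]
eef_rot: [0.001, 1.0, -0.0, 0.0]
force: [-1.3, -0.9, 2.9]
width: 0.157
```

Call:
drive_tool(steps=[0,0,-0.7,0,0,0,-0.7,0,0,0,0,0])

```text
t: 8.85
ee_pos: [436.7, 236.9, 92.3]
eef_rot: [0.001, 1.0, -0.0, 0.0]
force: [-0.9, -0.1, 4.6]
width: 0.156
```

Call:
drive_tool(steps=[1,0,0,0,1,0,0,0])

```text
t: 9.1
ee_pos: [437.5, 236.8, 92.0]
eef_rot: [0.002, 1.0, -0.0, -0.001]
force: [-3.0, 0.1, 5.5]
width: 0.157
```

Call:
drive_tool(steps=[1,0,0,0,1,0,0,0])

```text
t: 9.35
ee_pos: [439.3, 236.8, 91.9]
eef_rot: [0.002, 1.0, -0.0, -0.001]
force: [-3.2, -0.3, 4.7]
width: 0.157
```

Call:
drive_tool(steps=[1,0,0,0,1,0,0,0])

```text
t: 9.6
ee_pos: [441.3, 236.7, 91.9]
eef_rot: [0.002, 1.0, -0.0, -0.001]
force: [-3.5, -0.4, 5.6]
width: 0.158
```

Call:
drive_tool(steps=[1,0,0,0,1,0,0,0])

```text
t: 9.85
ee_pos: [442.8, 236.7, 91.8]
eef_rot: [0.002, 1.0, -0.0, -0.002]
force: [-5.0, 0.5, 5.2]
width: 0.161
```

Call:
drive_tool(steps=[1,0,0,0,1,0,0,0])

```text
t: 10.1
ee_pos: [445.1, 236.7, 91.9]
eef_rot: [0.002, 1.0, -0.0, -0.001]
force: [-4.2, -0.8, 5.6]
width: 0.158
```

Call:
drive_tool(steps=[1,0,0,0,1,0,0,0])

```text
t: 10.35
ee_pos: [447.2, 236.7, 91.9]
eef_rot: [0.001, 1.0, -0.0, -0.001]
force: [-3.0, 0.4, 5.4]
width: 0.161
```

Call:
drive_tool(steps=[1,0,0,0,1,0,0,0])

```text
t: 10.6
ee_pos: [449.2, 236.7, 91.9]
eef_rot: [0.002, 1.0, -0.0, -0.001]
force: [-4.1, 0.1, 5.6]
width: 0.155
```

Call:
drive_tool(steps=[1,0,0,0,1,0,0,0,0,0,0,0])

```text
t: 10.98
ee_pos: [451.6, 236.7, 92.0]
eef_rot: [0.002, 1.0, -0.0, -0.001]
force: [-2.5, -0.7, 5.8]
width: 0.16
```

After 16 mm of slow sliding, over one 15 mm pitch, the push stayed at about 5.5 N with no drop. This leaf rides on the crests, so it goes back to its slot.

Call:
drive_tool(steps=[0,0,3,0,0,0,25,0,0,0,30,0,-8,-50,0,3,-8,-62,0,3,0,-62,0,3,0,-62,0,0,0,-62,0,0])

```text
t: 11.98
ee_pos: [436.8, -63.2, 150.3]
eef_rot: [-0.077, 0.997, -0.0, 0.001]
force: [0.3, 0.8, -0.8]
width: 0.157
```

Call:
drive_tool(steps=[0,-62,0,0,0,-62,0,0,0,-62,0,0,0,-35,0,0,0,-10,0,0,0,0,0,0,0,0,0,0])

```text
t: 12.85
ee_pos: [436.3, -290.4, 150.0]
eef_rot: [-0.078, 0.997, 0.001, -0.0]
force: [-0.1, 1.0, -0.7]
width: 0.159
```

```bash
python3 - <<'E'
from h import *
o=get_obs(); print(o["t"],o["ee_pos"],o["eef_rot"],o["force"],o["width"])
np.save("o5.npy",o,allow_pickle=True)
im=save("wrist","w5.png");s=save("side","s5.png")
C=cam("side"); u,v=proj(C,o["ee_pos"]).astype(int)
a=cv2.resize(im[80:350,130:430],(450,405))
b=cv2.resize(s[v-40:v+50,u-40:u+36],(342,405),interpolation=cv2.INTER_CUBIC)
cv2.imwrite("pics/m5.png",np.hstack([a,b])[:,:,::-1])
E
```

```text
12.85 [ 436.31260076 -290.36914471  149.98622011] [-7.75411792e-02  9.96988940e-01  5.58862284e-04 -3.25352308e-04] [-0.09878142  1.04728227 -0.66617891] 0.15860611191135845
```

View pics/m5.png

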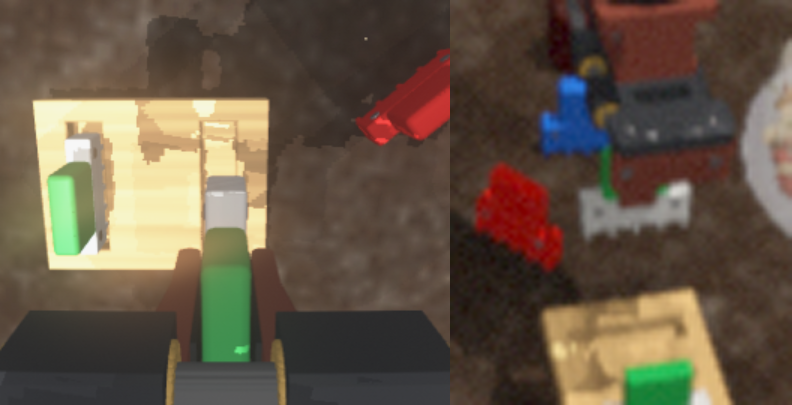

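The leaf is still held straight, and the empty slot shows at (219,150). I'll return it to the pose where I gripped it.

Call:
drive_tool(steps=[-1.6,-1.3,0,0,0,0,-45,0,0,0,-30,0,0,0,-14,0,0,0,-6,0,0,0,0,0])

```text
t: 13.7
ee_pos: [435.3, -293.6, 55.6]
eef_rot: [-0.077, 0.997, -0.0, 0.0]
force: [-0.2, 0.2, -0.6]
width: 0.156
```

Call:
drive_tool(steps=[0,0,-4,0,0,0,-4,0,0,0,-2.5,0,0,0,0,0])

```text
t: 14.2
ee_pos: [434.9, -293.3, 44.6]
eef_rot: [-0.077, 0.997, 0.0, -0.0]
force: [-0.1, -0.0, -0.5]
width: 0.157
```

In the slot with no contact force. I'll lower it the last bit, release, and rise straight up.

Call:
drive_tool(steps=[0,0,-1.5,0,0,0,0,0])

```text
t: 14.45
ee_pos: [435.0, -293.4, 43.2]
eef_rot: [-0.077, 0.997, -0.0, -0.0]
force: [1.4, 0.1, -0.5]
width: 0.152
```

Call:
drive_tool(steps=[0,0,0,0,0,0,0,0,0,0,0,0], grip=45)

```text
t: 14.82
ee_pos: [435.1, -293.4, 43.3]
eef_rot: [-0.077, 0.997, -0.0, 0.0]
force: [-0.2, 0.5, -0.8]
width: 0.46
```

Call:
drive_tool(steps=[0,0,20,0,0,0,45,0,5.5,-37,30,0,5.5,-37,0,0,0,0,0,0,0,0,0,0,0,0,0,0])

```text
t: 15.7
ee_pos: [445.3, -365.9, 137.6]
eef_rot: [-0.077, 0.997, 0.001, -0.001]
force: [-1.1, -0.4, 0.3]
width: 0.513
```

```bash
python3 - <<'E'
from h import *
o=get_obs(); print(o["t"],o["ee_pos"],o["eef_rot"],o["force"],o["width"])
np.save("o6.npy",o,allow_pickle=True)
im=save("wrist","w6.png");C=cam("wrist",o)
for p in((447.6,-366.6,69.5),): cv2.circle(im,tuple(int(a) for a in proj(C,p)),2,(255,0,255),-1)
cv2.imwrite("pics/w6.png",im[:,:,::-1])
E
```

```text
15.7 [ 445.32780485 -365.85554546  137.60758996] [-7.72685633e-02  9.97009774e-01  8.39260229e-04 -6.12098952e-04] [-1.12107596 -0.3831092   0.34944311] 0.5133776050823016
```

View pics/w6.png

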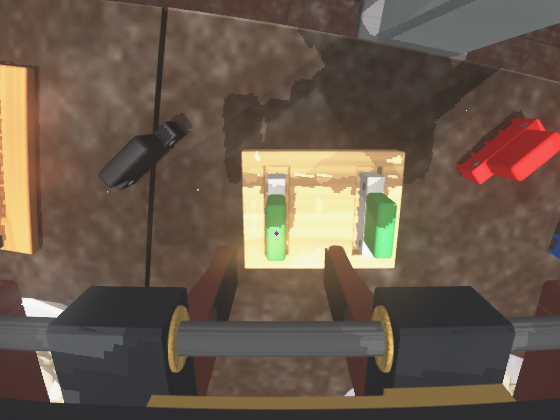

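The first leaf stands in its slot at (377,215). The second is at (276,228), on the jaw centre line. I'll descend and grip it.

Call:
drive_tool(steps=[2,-0.7,-40,0,0,0,-30,0,0,0,-17,0,0,0,-7,0,0,0,0,0,0,0,0,0])

```text
t: 16.5
ee_pos: [448.6, -368.7, 45.2]
eef_rot: [-0.077, 0.997, -0.001, 0.001]
force: [-0.2, -0.5, 0.1]
width: 0.516
```

Call:
drive_tool(steps=[0,0,0,0,0,0,0,0,0,0,0,0,0,0,0,0], grip=5)

```text
t: 17.0
ee_pos: [448.0, -368.2, 44.3]
eef_rot: [-0.077, 0.997, -0.0, 0.0]
force: [-0.3, -0.1, 1.0]
width: 0.159
```

Call:
drive_tool(steps=[0,0,15,0,0,0,40,0,0,0,52,0,0,50,0,-3,0,62,0,-3,0,62,0,-3,0,62,0,0,0,62,0,0])

```text
t: 18.0
ee_pos: [448.0, -68.4, 152.2]
eef_rot: [0.002, 1.0, -0.0, 0.001]
force: [0.8, 1.5, -0.6]
width: 0.159
```

Call:
drive_tool(steps=[0,62,0,0,0,62,0,0,0,62,0,0,-5,62,0,0,-5,50,0,0,0,30,0,0,0,0,0,0,0,0,0,0])

```text
t: 19.0
ee_pos: [437.7, 257.3, 151.5]
eef_rot: [0.001, 1.0, -0.0, -0.0]
force: [-1.1, 0.1, -1.1]
width: 0.156
```

```bash
python3 - <<'E'
from h import *
o=get_obs(); print(o["t"],o["ee_pos"],o["eef_rot"],o["force"],o["width"])
np.save("o7.npy",o,allow_pickle=True)
im=save("wrist","w7.png");s=save("side","s7.png")
C=cam("side"); u,v=proj(C,o["ee_pos"]).astype(int)
a=cv2.resize(im[80:350,130:430],(450,405))
b=cv2.resize(s[v-40:v+50,u-40:u+36],(342,405),interpolation=cv2.INTER_CUBIC)
cv2.imwrite("pics/m7.png",np.hstack([a,b])[:,:,::-1])
E
```

```text
19.0 [437.73176293 257.25514115 151.51804845] [ 1.22073569e-03  9.99999193e-01 -3.45322808e-04 -7.32878030e-05] [-1.05382045  0.11418228 -1.08398029] 0.155971799836809
```

View pics/m7.png

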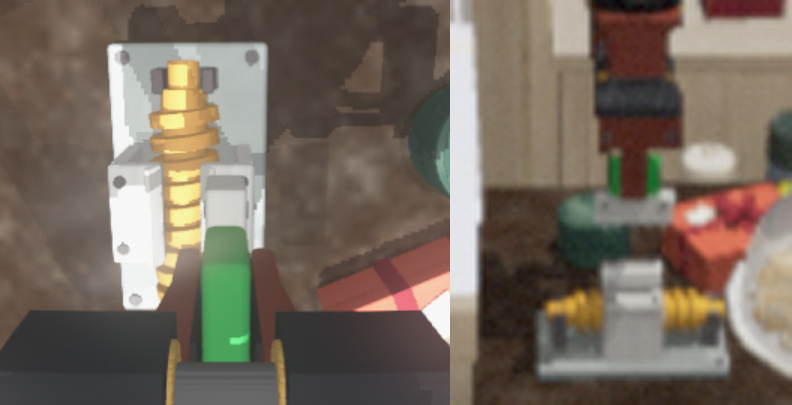

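About 20 mm too far in y; the leaf itself is held straight. I'll correct that and go in with x at 431, leaving room to slide.

Call:
drive_tool(steps=[-6.5,-20.4,0,0,0,0,0,0,0,0,-22,0,0,0,-14,0,0,0,-6,0,0,0,-5,0,0,0,0,0])

```text
t: 19.98
ee_pos: [431.5, 237.5, 104.1]
eef_rot: [0.001, 1.0, -0.0, -0.0]
force: [0.6, 0.3, -0.9]
width: 0.16
```

Call:
drive_tool(steps=[0,0,-2,0,0,0,-2,0,0,0,-2,0,0,0,0,0])

```text
t: 20.48
ee_pos: [431.4, 237.5, 98.1]
eef_rot: [0.001, 1.0, -0.0, -0.0]
force: [-0.7, 0.2, -0.5]
width: 0.162
```

Call:
drive_tool(steps=[0,0,-1,0,0,0,-1,0,0,0,-0.5,0,0,0,0,0])

```text
t: 20.98
ee_pos: [431.6, 237.5, 95.9]
eef_rot: [0.001, 1.0, -0.0, 0.0]
force: [-0.5, -0.4, 2.0]
width: 0.156
```

Call:
drive_tool(steps=[0,0,-0.5,0,0,0,-0.5,0,0,0,0,0])

```text
t: 21.35
ee_pos: [431.6, 237.5, 94.8]
eef_rot: [0.001, 1.0, -0.0, 0.0]
force: [0.3, 0.0, 3.6]
width: 0.159
```

Call:
drive_tool(steps=[0,0,-0.5,0,0,0,0,0])

```text
t: 21.6
ee_pos: [431.6, 237.5, 94.3]
eef_rot: [0.001, 1.0, -0.0, 0.0]
force: [-0.7, 0.5, 4.2]
width: 0.159
```

Riding on the crests at about 4–5 N. Next I slide along +x, watching for a drop in force.

Call:
drive_tool(steps=[0.7,0,0,0,0.7,0,0,0])

```text
t: 21.85
ee_pos: [433.2, 237.6, 94.1]
eef_rot: [0.001, 1.0, 0.0, 0.0]
force: [0.7, -0.4, -1.8]
width: 0.155
```

Call:
drive_tool(steps=[0.7,0,0,0,0.7,0,0,0])

```text
t: 22.1
ee_pos: [433.9, 237.3, 93.8]
eef_rot: [0.001, 1.0, -0.0, -0.0]
force: [0.1, 0.0, -1.4]
width: 0.16
```

Call:
drive_tool(steps=[0.7,0,0,0,0.7,0,0,0])

```text
t: 22.35
ee_pos: [435.3, 237.4, 94.0]
eef_rot: [0.001, 1.0, -0.0, -0.0]
force: [-1.2, -0.1, -0.3]
width: 0.159
```

The push vanished at x≈433, so the teeth are in the grooves. I'll come back slightly to the middle and lower.

Call:
drive_tool(steps=[-1,0,-0.7,0,0,0,-0.7,0,0,0,0,0])

```text
t: 22.72
ee_pos: [434.7, 237.5, 92.8]
eef_rot: [0.001, 1.0, -0.0, 0.0]
force: [-0.3, 0.0, -0.9]
width: 0.157
```

Call:
drive_tool(steps=[0,0,-0.7,0,0,0,-0.7,0,0,0,0,0])

```text
t: 23.1
ee_pos: [434.7, 237.5, 91.4]
eef_rot: [0.001, 1.0, -0.0, -0.0]
force: [-0.2, 0.3, -0.5]
width: 0.156
```

Call:
drive_tool(steps=[0,0,-0.5,0,0,0,-0.5,0,0,0,0,0])

```text
t: 23.48
ee_pos: [434.8, 237.5, 90.6]
eef_rot: [0.001, 1.0, -0.0, 0.0]
force: [-1.2, -0.9, 2.7]
width: 0.16
```

Call:
drive_tool(steps=[0,0,-0.5,0,0,0,0,0])

```text
t: 23.72
ee_pos: [434.8, 237.5, 90.0]
eef_rot: [0.001, 1.0, -0.0, 0.0]
force: [-0.9, -0.5, 2.9]
width: 0.158
```

It seated at 90.4, 5.5 mm below riding height, with a light push. I'll release, rise, and check.

Call:
drive_tool(steps=[0,0,0.3,0,0,0,0,0,0,0,0,0], grip=45)

```text
t: 24.1
ee_pos: [434.7, 237.5, 90.1]
eef_rot: [0.001, 1.0, -0.0, -0.0]
force: [1.4, -0.1, 0.6]
width: 0.455
```

Call:
drive_tool(steps=[0,0,15,0,0,0,40,0,0,0,50,0,0,0,0,0,0,0,0,0,0,0,0,0])

```text
t: 24.85
ee_pos: [433.7, 237.1, 194.2]
eef_rot: [0.001, 1.0, -0.0, -0.001]
force: [-0.0, -0.4, 0.2]
width: 0.518
```

```bash
python3 - <<'E'
from h import *
o=get_obs(); print(o["t"],o["ee_pos"],o["force"],o["width"])
im=save("wrist","w8.png");s=save("side","s8.png");C=cam("side")
a=cv2.resize(im[80:350,130:430],(450,405))
f=lambda x,y:cv2.resize(s[y:y+50,x:x+86],(342,200),interpolation=cv2.INTER_CUBIC)
cv2.imwrite("pics/m8.png",np.hstack([a,np.vstack([f(245,122),f(255,240),np.zeros((5,342,3),np.uint8)])])[:,:,::-1])
E
```

```text
24.85 [433.69931625 237.14262671 194.23790003] [-0.03817478 -0.40839971  0.19022077] 0.5175610842725672
```

View pics/m8.png

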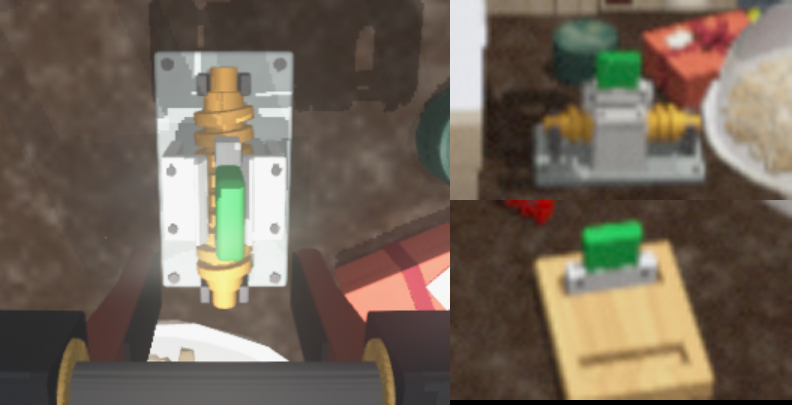

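The second leaf stands upright and seated between the rails at (230,212). The other stands in its rack slot, and the tin is where it was. The gripper is clear.

```bash
python3 -c "
from plant import hand_in; print(hand_in())"
```

```text
the job is handed in; nothing more can be done
None
```

I handed in the job at about 25 s. The leaf that started in the rack slot farther from the stand has the spindle's pitch. It is standing seated in the thread.

- **Non-fitting leaf:** The other leaf rode on the crests. Over 16 mm of slow sliding at about 5.5 N it never dropped in, so I put it back in its own slot.
- **Fitting leaf:** The push vanished after about 1.5 mm of sliding. The leaf then seated about 5.5 mm below its riding height with about 3 N of push, as a full mesh should.
- **Pitch:** The grooves in the wrist picture measured about 11.7 mm apart. That points to 12 mm, so order the nut in that pitch.
- **Last checks:** The final pictures show the fitting leaf upright between the rails and slightly to one side within the play. The other leaf is upright in the rack, the tin looks undisturbed and the gripper is well clear.
- **Not confirmed:** The final pictures did not show the jam jar, but the gripper and leaf always passed well above it. I had no direct reading of the spindle's spring travel. The push never read above 5.8 N, which is about 2 mm of the 8 mm.

No check failed. One move over the stand overshot by about 20 mm sideways in free air, and I corrected it before lowering.

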